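# Set the demagnetiser's range dial and switch it on

### The arm

A 7-joint arm with a two-finger parallel gripper is mounted at the origin on the work surface. World frame = base frame: x ahead of the robot, y to its left, z up, the work surface at z = 0. Lengths are in m, angles in rad, forces in N, time in s.
With the tool pointing down it reaches from about 0.375 to 0.925 m from the base axis. Payload 3.1 kg.
Tool frame: the origin (TCP) lies at the very end of the fingers, on their centre line; the grasp point (between the pads) lies bot.grasp_offset behind it (bot.grasp_offset is the distance from the TCP to the grasp point, in m); z points along the fingers, y is the direction in which the jaws open and shut (so a half turn about z gives the same grasp; the last joint's range is limited). The gripper opens to 85 mm and grips with 20 to 120 N. Pads are 22 mm wide; open, the fingers measure 114 mm over their backs; the gripper's body (76 mm by 85 mm) begins 54 mm behind the grasp point. The pads swing forward as they close: fully open they stand 13 mm farther back than shut.
Start: joints at [1.11, 0.383, 0.044, 1.598, -0.018, 1.161, -0.05], TCP at [0.231, -0.608, 0.231] pointing down, gripper open.
Joint ranges: [-2.61, 2.61], [-0.41, 2.15], [-1.48, 1.57], [0, 2.5], [-1.57, 4.71], [0.05, 1.97], [-2.85, 2.85]. Speed limits (rad/s): [2.79, 2.79, 3.14, 3.14, 3.14, 3.14, 3.14].

### API

Orientations are given as a 3x3 rotation matrix whose columns are the frame's x, y, z axes.
In Python, from station import bot, viewer, nets gives the robot as it stands.
- The arm moves only by the tool drive_tool, never from a script. Its argument "rows" is text: rows parted by semicolons, each of 7 numbers parted by spaces: the finger opening in cm, from 0 to 8.54, then the shift along the tool's x, y, z in cm, then the turn, a rotation vector about the tool's x, y, z in degrees. In form: grip dx dy dz wx wy wz; .... A call has 1 to 10 rows; each row shifts and turns the commanded pose from where the row before left it, along the tool's axes as they then stand; what a row does not reach is not made up. A row lasts 1/12 s, in which the tool goes at most 41.7 mm and 7.16 degrees, less where a joint would pass 70% of its speed; a pose out of reach is approached as far as the arm can. A call with a gripper value outside its range is refused whole. The fingers move at their own pace and stop on an object; "newtons" is the grip in N (left out, the last holds). Time passes only in rows, so rows that do not move let the fingers close. It gives the time, the measured TCP pose, the force and the opening at its end, in the units of the state.
- bot.sense(): the state, without advancing time (a new reading comes with each control period).
- viewer.capture(name): name is "scene" or "side" or "wrist"; returns a dict with "color" (384x512x3 uint8, blue, green, red), "depth" (384x512 float32, m along the optical axis (not along the pixel's ray), 0 where there is no reading), "fx", "fy", "cx", "cy" (pixels), "camera_from_world" (4x4, takes a point from world to camera coordinates); the wrist camera has in their place "tool_from_camera" (4x4, takes a point from camera to tool coordinates, whose origin is the TCP and whose axes are the flange's). Camera axes: x right, y down, z forward; pixel columns grow to the right and rows downward; lengths in m; the calibration is good to about 2 mm. The wrist camera is an equidistant fisheye: a pixel r from the principal point sees the ray r / f radians off the axis. A picture is of the moment at which its call begins: read the wrist's pose just before it.
- bot.finish_job(): hands the job in, once; it reports no verdict.
Trained networks look in a picture, given as the dict that the camera call returned (one of the last four; its "shot" number tells which), for a name from the list of things; names that differ only in an ending like _2 or _b are one class to them, and where a whole thing is asked for, a point or a joint stands for the part that bears it (a point fixed in the world has none). Each returns a list of dicts, best first, with "p" (0 to 1); they miss things now and then, are a little off and sometimes report something else, mostly with a low value. They report only what shows in the picture. A call takes as long as a camera call.
- nets.boxes_of(picture, thing): "bbox" ([centre column, centre row, width, height] in pixels, round what is visible of it).
The state is a dict: "t": time; "q": joint angles; "qvel": joint speeds; "tau": joint torques, N m; "eef_pos": TCP position; "eef_rot": TCP orientation; "force": force on the tool from outside, world axes, zero at the start; "torque": the same for the moment, N m; "opening": finger opening in m.
Only numpy, scipy, OpenCV 4.12 (cv2) and the standard library are available. Lean on these libraries where they do the work, as an engineer would, in place of code of your own. Each camera call takes 0.05 s, during which the arm holds its last target. There are 200 camera calls.

### The job

The steel comb on the demagnetiser's plate is ready to be treated. With a fingertip, push the orange tab of the range dial round until it points at the green stud, and only then press the raised end of the black rocker switch fully down to switch the machine on. Pick nothing up, and leave the comb, the movement holder, the winder and the screw sorter as they lie.

Things in the scene. Friction and masses are not known exactly. Their poses are not given: they have to be found in the camera images.
- demag: Beige demagnetiser, fixed, 210 (x) x 290 (y) x 70 mm. Origin: centre of its underside; x to its rear, y to its left seen from the robot, z up. Deck, 70 mm high, at x -50..105; front ledge, 45 mm high, at x -105..-50. Dial on the deck's left, black plate (114 x 120 x 2 mm) with the comb on its right, rocker on the ledge's right. Its front faces the robot within 20 degrees.
- dial_centre (a point): The dial's axis (vertical) at deck height; in demag's frame at (28, 65, 70) mm. The dial is a black disc 52 mm in diameter whose top is 13 mm above the deck; a 20 mm diameter aluminium hub rises to 19 mm.
- dial (a joint): Turn of the range dial, rad: 0 when the tab points to the demagnetiser's front (its -x), growing counter-clockwise seen from above; stops at -2.1 and 2.1; starts between -0.4 and 0.4. No click stops: friction (0.06 N m) holds it wherever it is left; about 1.4 N at the tab turns it.
- tab (a point): On the top edge of the orange tab, 44 mm from the dial's axis. The tab is an upright radial fin on the dial, 6 mm thick, from the disc (26 mm) out to 54 mm from the axis, its underside 3 mm and its top 28 mm above the deck.
- pointer (a point): Point turning with the dial, on the tab's centre line 64 mm from the axis, 3 mm above the deck: just beyond the tab's end, on the circle of the studs. It lies over the stud's centre when the tab points exactly at it.
- stud_green: Green disc set on the deck, fixed, 18 mm diameter, 3 mm high, the wanted range. Origin: centre of its underside. The four studs stand 64 mm from the dial's axis, at dial values -1.75, -0.95, 0.95 and 1.75; which colour is where varies.
- stud_red: Red stud, same size, another range.
- stud_yellow: Yellow stud, same size, another range.
- stud_blue: Blue stud, same size, another range.
- rocker (a joint): Rocker switch, rad: 0 off, 0.36 fully on (stop); starts below 0.03, stays where it is left; 2 to 3 N at the raised end tips it. A black shallow V 48 mm long (along demag's y) and 26 mm wide, pivoting about demag's x at (-78, -70, 53) mm in demag's frame. The grey bezel around it is 49 mm high.
- rocker_on_end (a point): On the top face of the rocker's raised, white-barred right end, 16 mm from its pivot. When off, the left half is level (top 57 mm above the desk) and the right half slopes up to its end, 66 mm above the desk. Pressed straight down until level (top 57 mm) it is on, and the left half stands up instead.
- comb: Loose steel music box comb with a brass rail, 36 x 80 x 7 mm, 0.05 to 0.1 kg, flat on the black plate. Origin: centre of its underside. To be left alone.
- holder: Loose chromed movement holder, about 100 x 60 x 42 mm, 0.5 kg, standing beside the demagnetiser. Origin: underside. To be left alone.
- winder: Loose blued steel mainspring winder, 48 mm diameter body, crank reaching 52 mm from its axis, 72 mm high, beside the demagnetiser. Origin: centre of its underside. To be left alone.
- sorter: Loose grey plastic screw sorter, open tray 90 x 130 x 24 mm with six compartments. Origin: centre of its underside. To be left alone.

How it is judged:
By the outcome, as a careful person would: the job done as asked, in the order asked, and still so for the second after the job is handed in, with the robot touching nothing.
It also fails if it takes over 51 s, if anything falls off the work surface, if the arm or the gripper's body presses on something with over 40 N, if the wrist force passes 120 N, or if a joint passes its speed limit or range.

## Working session

There is one attempt and no reset: what is moved stays moved. The work goes in short steps, Python scripts to look and compute and a tool call to move; the robot and the scene stay as the last step left them, time stands still between calls to the robot, and variables do not carry over. Pictures are saved under pics/ and viewed, about 8 in all and at most 12, crops included, and the job is handed in when it is done.

Besides the shell and the picture viewer there is one more tool, called by a JSON object that holds its "method" and its "body". drive_tool: Moves the arm, as the interface text tells. Its arguments: {"type":"object","properties":{"rows":{"type":"string"},"newtons":{"type":"number"}},"required":["rows"]}

```bash
mkdir -p pics; ls; cat > h.py <<'E'
import numpy as np, cv2
from station import bot, viewer, nets
def w(p,u,v,d=None):
    u,v=float(u),float(v)
    if d is None:
        a=p["depth"][int(v)-1:int(v)+2,int(u)-1:int(u)+2]; d=np.median(a[a>0])
    c=np.array([(u-p["cx"])/p["fx"]*d,(v-p["cy"])/p["fy"]*d,d,1])
    return (np.linalg.inv(p["camera_from_world"])@c)[:3]
def pix(p,P):
    c=p["camera_from_world"]@np.append(P,1); return np.array([c[0]/c[2]*p["fx"]+p["cx"],c[1]/c[2]*p["fy"]+p["cy"]])
E
python3 - <<'E'
from h import *
s=bot.sense(); print(s["t"],s["eef_pos"],s["eef_rot"],s["force"],bot.grasp_offset)
ims=[]
for n in("scene","side"):
    p=viewer.capture(n); ims.append(p["color"]); print(n,p["fx"],np.linalg.inv(p["camera_from_world"]).round(3).tolist())
    for t in("demag","tab","stud_green","stud_red","stud_yellow","stud_blue","rocker","comb","holder","winder","sorter"):
        for b in nets.boxes_of(p,t)[:1]:
            try: W=w(p,*b["bbox"][:2]).round(3)
            except Exception: W=None
            print(t,round(b["p"],2),np.round(b["bbox"]),W)
cv2.imwrite("pics/a.png",ims[0]);cv2.imwrite("pics/b.png",ims[1])
E
```

```text
pics
0.0 [ 0.23035823 -0.60677941  0.2298355 ] [[ 9.34878205e-01  3.54967007e-01 -1.07972453e-03]
 [ 3.54968628e-01 -9.34874870e-01  2.50023312e-03]
 [-1.21907064e-04 -2.72068178e-03 -9.99996292e-01]] [-1.45624407 -0.80550706  0.23143026] 0.0187
scene 435.476792900135 [[0.032, 0.696, -0.718, 1.267], [0.999, -0.01, 0.034, -0.053], [0.016, -0.718, -0.695, 0.769], [0.0, 0.0, 0.0, 1.0]]
demag 0.89 [251. 228. 144.  97.] [ 0.651 -0.033  0.069]
tab 0.87 [284. 217.  23.  32.] [0.637 0.037 0.088]
stud_green 0.58 [254. 223.   7.   5.] [ 0.637 -0.026  0.072]
stud_red 0.63 [312. 231.   1.   8.] [0.664 0.095 0.072]
stud_yellow 0.41 [310. 215.   7.  10.] [0.617 0.097 0.072]
stud_blue 0.61 [262. 209.  -0.   5.] [ 0.597 -0.008  0.073]
rocker 0.73 [233. 186.  20.  10.] [ 0.504 -0.073  0.056]
comb 0.81 [216. 219.  34.  19.] [ 0.629 -0.108  0.077]
holder 0.89 [164. 205.  33.  42.] [ 0.532 -0.238  0.022]
sorter 0.8 [101. 207.  66.  45.] [ 0.518 -0.395  0.004]
side 400.5279333082613 [[-0.967, -0.189, 0.173, 0.401], [-0.256, 0.736, -0.627, 0.648], [-0.009, -0.65, -0.76, 0.902], [0.0, 0.0, 0.0, 1.0]]
demag 0.62 [290. 183.  12.   9.] [ 0.494 -0.075  0.059]
tab 0.25 [288. 182.  16.  17.] [ 0.5   -0.078  0.06 ]
stud_red 0.57 [209. 250.  20.  40.] [0.658 0.15  0.001]
rocker 0.62 [290. 185.  16.  13.] [ 0.493 -0.071  0.058]
comb 0.77 [252. 160.  24.  19.] [ 0.615 -0.116  0.079]
holder 0.71 [291. 148.  32.  24.] [ 0.523 -0.246  0.025]
winder 0.8 [210. 251.  19.  44.] [0.654 0.152 0.   ]
sorter 0.81 [302. 121.  44.  36.] [ 0.516 -0.393  0.017]
```

View pics/a.png

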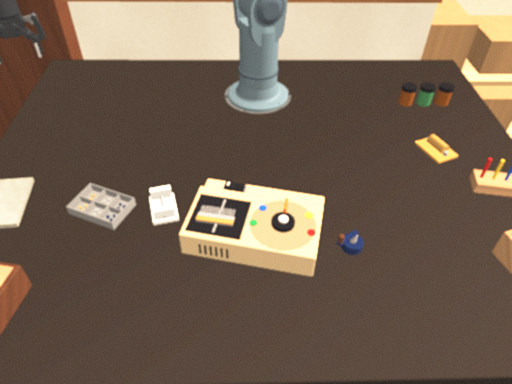

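View pics/b.png

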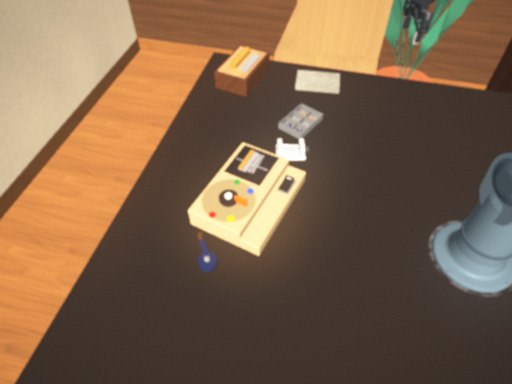

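Both views show the demagnetiser turned by about 12°. The green stud is at +1.75 on the dial (right side, scene px 254,223), blue is at +0.95 and yellow and red are on the left. The tab is near 0. Next I fit the pose from the studs by colour.

```bash
cat > fit.py <<'E'
from h import *
from scipy.optimize import least_squares
ang=dict(red=-1.75,yellow=-.95,blue=.95,green=1.75)
def T(X,P):
    c,s=np.cos(X[2]),np.sin(X[2]); return np.array([X[0]+c*P[0]-s*P[1],X[1]+s*P[0]+c*P[1],P[2]])
def ring(a,r,z): return np.array([.028-r*np.cos(a),.065-r*np.sin(a),z])
X0=np.array([.626,-.02,-.2])
hue=dict(red=(172,6),yellow=(24,36),blue=(105,125),green=(45,80),orange=(8,20))
def blob(p,uv,col,r=9):
    h,s,v=cv2.split(cv2.cvtColor(p["color"],cv2.COLOR_BGR2HSV)); a,b=hue[col]
    m=((h>=a)&(h<=b) if a<b else (h>=a)|(h<=b))&(s>150)&(v>70)
    vv,uu=np.nonzero(m); k=np.hypot(uu-uv[0],vv-uv[1])<r
    return (np.array([uu[k].mean(),vv[k].mean()]),k.sum()) if k.sum()>3 else (None,0)
E
python3 - <<'E'
from fit import *
ps=[viewer.capture(n) for n in("scene","side")]
obs=[[],[]]
X=X0
g={"red":(312,232),"yellow":(310,215),"blue":(263,208),"green":(253,223)},{"red":(212,214),"yellow":(230,218),"blue":(250,191),"green":(237,182)}
for i,p in enumerate(ps):
    for c in ang:
        uv,n=blob(p,g[i][c],c,6); print(i,c,uv,n)
        if uv is not None: obs[i].append((c,uv))
for sel in([0],[1],[0,1]):
    f=lambda X:np.concatenate([pix(ps[i],T(X,ring(ang[c],.064,.0725)))-uv for i in sel for c,uv in obs[i]])
    r=least_squares(f,X0); print(sel,r.x.round(4),np.abs(r.fun).max().round(2))
X=r.x; np.save("X.npy",X)
for i,n in enumerate("ab"):
    im=ps[i]["color"]; x,y=(pix(ps[i],T(X,[0,0,.05]))).astype(int)
    x0,y0=x-80,y-60; c=cv2.resize(im[y0:y0+120,x0:x0+160],None,fx=5,fy=5,interpolation=cv2.INTER_CUBIC)
    def mk(P,col):
        u=(pix(ps[i],T(X,P))-[x0,y0]+.5)*5; cv2.circle(c,tuple(u.astype(int)),3,col,-1)
    for a in ang.values(): mk(ring(a,.064,.073),(255,0,255))
    for sx in(-1,1):
        for sy in(-1,1): mk([-.05 if sx<0 else .105,sy*.145,.07],(255,0,255))
    mk([.028,.065,.089],(255,0,255)); mk([-.078,-.086,.063],(0,0,255))
    for a in np.arange(-.4,.41,.1): mk(ring(a,.044,.098),(255,0,0) if abs(a)>.05 else (0,0,0))
    cv2.imwrite(f"pics/{n}2.png",c)
print("dial",T(X,[.028,.065,.07]),"rock",T(X,[-.078,-.086,.063]))
E
```

```text
0 red [310.9        232.03333333] 30
0 yellow None 0
0 blue [262.27272727 207.54545455] 11
0 green [252.55555556 222.33333333] 9
1 red [212.         214.21052632] 19
1 yellow [230.39285714 218.17857143] 28
1 blue None 0
1 green None 0
[0] [ 0.598  -0.0221 -0.2393] 0.18
[1] [ 0.5982 -0.0275 -0.226 ] 0.09
[0, 1] [ 0.5977 -0.0236 -0.233 ] 1.2
dial [0.63996319 0.03321082 0.07      ] rock [ 0.50195675 -0.08922783  0.063     ]
```

View pics/a2.png

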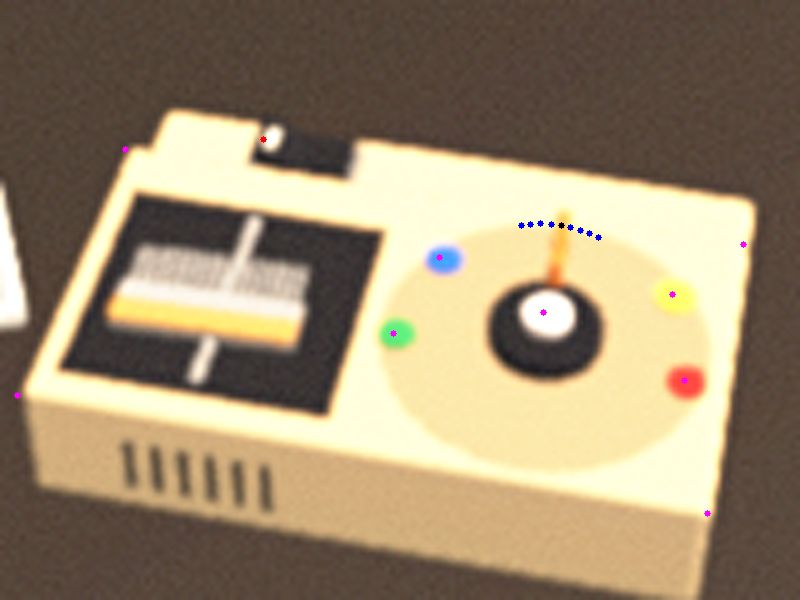

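View pics/b2.png

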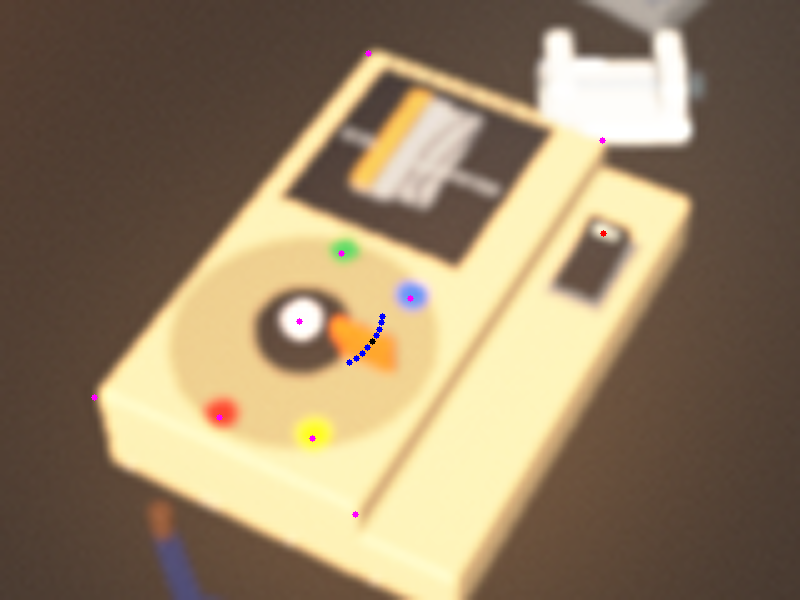

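Pose fit agrees to about 2 mm in both views, with studs, hub, plate and rocker bar lining up. The tab is at about 0 rad. I'll turn the tool first, with fingers shut, then travel.

{"method": "drive_tool", "body": {"rows": "0 0 0 0 0 0 6.5; 0 0 0 0 0 0 6.5; 0 0 0 0 0 0 6.5; 0 0 0 0 0 0 6.5; 0 0 0 0 0 0 6.5; 0 0 0 0 0 0 6.5; 0 0 0 0 0 0 6.5; 0 0 0 0 0 0 6.5; 0 0 0 0 0 0 6.5; 0 0 0 0 0 0 2.0"}}

```text
t: 2.13
eef_pos: [0.2308, -0.6076, 0.2312]
eef_rot: [[0.767, -0.642, -0.0], [-0.642, -0.767, 0.0], [-0.0, 0.0, -1.0]]
force: [-0.6, -0.4, -0.4]
opening: -0.0002
```

```bash
cat > go.py <<'E'
from fit import *
def st(): 
    s=bot.sense(); return s,np.array(s["eef_pos"]),np.array(s["eef_rot"])
def goal(P,yaw=None):  # world target -> tool-axes shift cm, plus wz deg
    s,p,R=st(); d=R.T@(np.array(P)-p)*100
    a=np.arctan2(R[1,0],R[0,0]); 
    print("t",round(s["t"],2),"pos",p.round(4),"F",np.round(s["force"],1),"yaw",a.round(3),"tilt",R[:2,2].round(3),"shift cm",d.round(2),"n",np.linalg.norm(d).round(1),"wz",None if yaw is None else np.degrees(a-yaw).round(1))
def pushpos(X,th,r=.046,off=.0175,z=.082):
    P=T(X,[.028,.065,z]); 
    a=X[2]+np.pi+th; rad=np.array([np.cos(a),np.sin(a),0]); tan=np.array([-rad[1],rad[0],0])
    return P+r*rad-off*tan
E
python3 - <<'E'
from go import *
X=np.load("X.npy")
P=pushpos(X,-.45,z=.16); print(P); goal(P,X[2]-.45)
E
```

```text
[0.61532826 0.07581798 0.16      ]
t 2.13 pos [ 0.2308 -0.6076  0.2312] F [-0.6 -0.4 -0.4] yaw -0.697 tilt [-0.  0.] shift cm [-14.41 -77.08   7.12] n 78.7 wz -0.8
```

{"method": "drive_tool", "body": {"rows": "0 -0.72 -3.85 0 0 0 0; 0 -0.72 -3.85 0 0 0 0; 0 -0.72 -3.85 0 0 0 0; 0 -0.72 -3.85 0 0 0 0; 0 -0.72 -3.85 0 0 0 0; 0 -0.72 -3.85 0 0 0 0; 0 -0.72 -3.85 0 0 0 0; 0 -0.72 -3.85 0 0 0 0; 0 -0.72 -3.85 0 0 0 0; 0 -0.72 -3.85 0 0 0 0"}}

```text
t: 2.97
eef_pos: [0.422, -0.2638, 0.2317]
eef_rot: [[0.769, -0.639, 0.001], [-0.639, -0.769, -0.001], [0.001, -0.0, -1.0]]
force: [0.5, -0.0, 0.6]
opening: -0.0001
```

{"method": "drive_tool", "body": {"rows": "0 -0.72 -3.85 0 0 0 0; 0 -0.72 -3.85 0 0 0 0; 0 -0.72 -3.85 0 0 0 0; 0 -0.72 -3.85 0 0 0 0; 0 -0.72 -3.85 0 0 0 0; 0 -0.72 -3.85 0 0 0 0; 0 -0.72 -3.85 0 0 0 0; 0 -0.72 -3.85 0 0 0 0; 0 -0.72 -3.85 0 0 0 0; 0 0 0 0 0 0 0"}}

```text
t: 3.8
eef_pos: [0.5953, 0.0543, 0.2319]
eef_rot: [[0.778, -0.629, 0.004], [-0.629, -0.778, 0.008], [-0.002, -0.008, -1.0]]
force: [-0.9, 2.2, 0.3]
opening: 0.0002
```

```bash
python3 - <<'E'
from go import *
X=np.load("X.npy")
goal(pushpos(X,-.45,z=.082),X[2]-.45)
p=viewer.capture("wrist"); print(p["fx"],p["cx"],p["cy"],p["tool_from_camera"].round(3).tolist()); cv2.imwrite("pics/w.png",p["color"])
for t in("tab","stud_green","stud_red","stud_yellow","stud_blue","rocker"): print(t,[(round(b["p"],2),np.round(b["bbox"],1)) for b in nets.boxes_of(p,t)[:1]])
E
```

```text
t 3.8 pos [0.5953 0.0543 0.2319] F [-0.9  2.2  0.3] yaw -0.68 tilt [0.004 0.008] shift cm [ 0.24 -2.81 15.01] n 15.3 wz 0.2
297.3186396354542 259.2228929400112 194.30654887463393 [[0.0, -0.945, -0.326, 0.084], [1.0, 0.001, -0.001, -0.0], [0.001, -0.326, 0.945, -0.144], [0.0, 0.0, 0.0, 1.0]]
tab [(0.88, array([250.1, 144.3,  55.5,  73.7]))]
stud_green [(0.5, array([303.6,  95.5,  16.7,  16.9]))]
stud_red [(0.59, array([193.5, 148.5,  17. ,  17.4]))]
stud_yellow [(0.68, array([225.7, 182.8,  17.3,  18.3]))]
stud_blue [(0.51, array([310.6, 141.1,  13.9,  19.7]))]
rocker [(0.96, array([394.1, 165.4,  41. ,  29.3]))]
```

View pics/w.png

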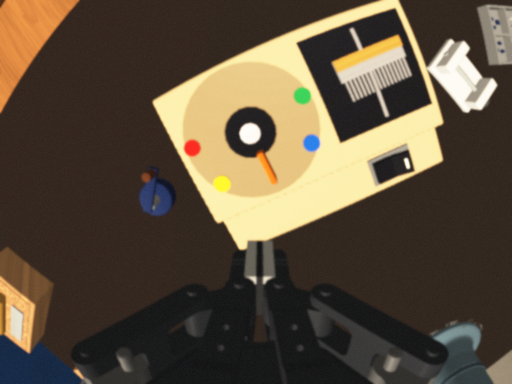

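The wrist view is clear: green stud (303,95), blue (311,142), yellow (222,184), red (192,148), tab from (261,153) to (274,182). I'll refit pose and dial angle from it.

```bash
cat > wr.py <<'E'
from go import *
def wpix(p,pos,R,P):
    C=p["tool_from_camera"]; q=R.T@(np.asarray(P)-pos); c=C[:3,:3].T@(q-C[:3,3])
    n=np.hypot(c[0],c[1]); th=np.arctan2(n,c[2]); return np.array([p["cx"]+p["fx"]*th*c[0]/n,p["cy"]+p["fy"]*th*c[1]/n])
def look(refit=True,r0=25):
    X=np.load("X.npy"); s,pos,R=st(); p=viewer.capture("wrist"); s2,pos2,_=st()
    print("moved mm",(np.linalg.norm(pos2-pos)*1e3).round(2))
    o=[]
    for c in ang:
        uv,n=blob(p,wpix(p,pos,R,T(X,ring(ang[c],.064,.073))),c,r0); 
        if uv is not None: o.append((c,uv))
    print([c for c,_ in o])
    if refit:
        f=lambda X:np.concatenate([wpix(p,pos,R,T(X,ring(ang[c],.064,.073)))-uv for c,uv in o])
        r=least_squares(f,X); print("X",r.x.round(4),"res px",np.abs(r.fun).max().round(2)); X=r.x
    # tab: orange region, best-fit angle by rendered fin mask
    h,S,v=cv2.split(cv2.cvtColor(p["color"],cv2.COLOR_BGR2HSV)); m=((h>=5)&(h<=20)&(S>170)&(v>90)).astype(np.uint8)
    near=np.zeros_like(m); cv2.fillConvexPoly(near,cv2.convexHull(np.array([wpix(p,pos,R,T(X,ring(a,.066,.08))) for a in np.linspace(-3.1,3.1,30)]).astype(np.int32)),1); m&=near
    def iou(a):
        pts=[]
        for rr in(.026,.054):
            for z in(.073,.098):
                for q in(-.003,.003): pts.append(wpix(p,pos,R,T(X,ring(a,rr,z)+q*np.array([np.sin(a),-np.cos(a),0]))))
        k=np.zeros_like(m); cv2.fillConvexPoly(k,cv2.convexHull((np.array(pts)*16+.5).astype(np.int32)),1,shift=4)
        return (k&m).sum()/max((k|m).sum(),1)
    A=np.arange(-2.2,2.2,.01); I=np.array([iou(a) for a in A]); k=I>I.max()-.1
    print("dial",np.average(A[k],weights=I[k]-I.max()+.1).round(3),A[I.argmax()].round(3),"iou",I.max().round(2),"npx",m.sum())
    return p,X
E
python3 - <<'E'
from wr import *
p,X=look(); np.save("X2.npy",X)
goal(pushpos(X,-.45,z=.082),X[2]-.45)
s,pos,R=st(); print("rocker px",wpix(p,pos,R,T(X,[-.078,-.086,.063])))
E
```

```text
moved mm 0.29
['red', 'yellow', 'blue', 'green']
X [ 0.5963 -0.0233 -0.2391] res px 0.11
dial 0.011 0.02 iou 0.69 npx 319
t 4.2 pos [0.5925 0.0402 0.2313] F [ 0.4 -0.   0.2] yaw -0.696 tilt [-0.    -0.001] shift cm [-0.6  -4.16 14.93] n 15.5 wz -0.4
rocker px [395.77785543 165.36530673]
```

{"method": "drive_tool", "body": {"rows": "0 -0.3 -2.08 0 0 0 0; 0 -0.3 -2.08 0 0 0 0; 0 0 0 3 0 0 0; 0 0 0 3 0 0 0; 0 0 0 3 0 0 0; 0 0 0 0 0 0 0; 0 0 0 0 0 0 0; 0 0 0 0 0 0 0"}}

```text
t: 4.87
eef_pos: [0.6159, 0.0777, 0.1429]
eef_rot: [[0.769, -0.64, 0.002], [-0.64, -0.769, 0.0], [0.002, -0.002, -1.0]]
force: [0.3, -0.3, 0.4]
opening: 0.0
```

```bash
python3 - <<'E'
from wr import *
X=np.load("X2.npy"); goal(pushpos(X,-.45,z=.084),X[2]-.45)
E
```

```text
t 4.87 pos [0.6159 0.0777 0.1429] F [ 0.3 -0.3  0.4] yaw -0.694 tilt [0.002 0.   ] shift cm [0.   0.23 5.89] n 5.9 wz -0.3
```

{"method": "drive_tool", "body": {"rows": "0 0 0 2.5 0 0 0; 0 0 0.2 2.5 0 0 0; 0 0 0 0.9 0 0 0; 0 0 0 0 0 0 0; 0 0 0 0 0 0 0; 0 -0.135 0.408 0 0 0 -5; 0 -0.135 0.408 0 0 0 -5; 0 -0.135 0.408 0 0 0 -5; 0 -0.135 0.408 0 0 0 -5; 0 -0.135 0.408 0 0 0 -5"}}

```text
t: 5.7
eef_pos: [0.5999, 0.0628, 0.0853]
eef_rot: [[0.968, -0.25, 0.005], [-0.25, -0.968, 0.0], [0.005, -0.002, -1.0]]
force: [0.3, -0.1, 0.1]
opening: -0.0003
```

```bash
python3 - <<'E'
from wr import *
X=np.load("X2.npy"); goal(pushpos(X,-.014,z=.084),X[2]-.014); np.save("X.npy",X)
look(False)
E
```

```text
t 5.7 pos [0.5999 0.0628 0.0853] F [ 0.3 -0.1  0.1] yaw -0.252 tilt [0.005 0.   ] shift cm [-0.08  0.14  0.13] n 0.2 wz 0.0
moved mm 1.52
['red', 'yellow', 'blue', 'green']
dial 0.037 0.04 iou 0.85 npx 1032
```

{"method": "drive_tool", "body": {"rows": "0 -0.135 0.408 0 0 0 -5; 0 -0.135 0.408 0 0 0 -5; 0 -0.135 0.408 0 0 0 -5; 0 -0.135 0.408 0 0 0 -5; 0 -0.135 0.408 0 0 0 -5; 0 -0.135 0.408 0 0 0 -5; 0 -0.135 0.408 0 0 0 -5; 0 -0.135 0.408 0 0 0 -5; 0 0 0 0 0 0 0; 0 0 0 0 0 0 0"}}

```text
t: 6.58
eef_pos: [0.5903, 0.0299, 0.084]
eef_rot: [[0.906, 0.424, 0.003], [0.424, -0.906, 0.0], [0.003, 0.001, -1.0]]
force: [-0.3, -0.5, 0.7]
opening: -0.0001
```

```bash
python3 - <<'E'
from wr import *
X=np.load("X.npy"); th=-.014+np.radians(40); goal(pushpos(X,th,z=.084),X[2]+th)
p,_=look(False); cv2.imwrite("pics/w2.png",p["color"])
E
```

```text
t 6.58 pos [0.5903 0.0299 0.084 ] F [-0.3 -0.5  0.7] yaw 0.437 tilt [0.003 0.   ] shift cm [-0.07  0.05  0.  ] n 0.1 wz -0.4
moved mm 0.42
['red', 'yellow', 'blue', 'green']
dial 0.668 0.66 iou 0.78 npx 1008
```

View pics/w2.png

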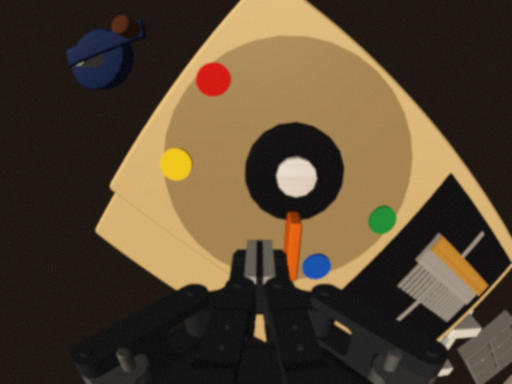

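Contact is good: the tab rides against the finger's side, next to the blue stud (316,266), and the dial reads 0.67. I'll keep pushing.

{"method": "drive_tool", "body": {"rows": "0 -0.135 0.408 0 0 0 -5; 0 -0.135 0.408 0 0 0 -5; 0 -0.135 0.408 0 0 0 -5; 0 -0.135 0.408 0 0 0 -5; 0 -0.135 0.408 0 0 0 -5; 0 -0.135 0.408 0 0 0 -5; 0 -0.135 0.408 0 0 0 -5; 0 -0.135 0.408 0 0 0 -5; 0 -0.135 0.408 0 0 0 -5; 0 -0.135 0.408 0 0 0 -5"}}

```text
t: 7.47
eef_pos: [0.609, -0.0061, 0.0827]
eef_rot: [[0.252, 0.968, -0.001], [0.968, -0.252, -0.001], [-0.001, -0.001, -1.0]]
force: [-1.9, -0.0, 1.3]
opening: 0.0004
```

{"method": "drive_tool", "body": {"rows": "0 0 0 0 0 0 0; 0 0 0 0 0 0 0; 0 0 0 0 0 0 0"}}

```text
t: 7.72
eef_pos: [0.6094, -0.0061, 0.0825]
eef_rot: [[0.256, 0.967, 0.001], [0.967, -0.256, -0.0], [0.0, 0.001, -1.0]]
force: [0.1, 0.6, 0.1]
opening: 0.0
```

```bash
python3 - <<'E'
from wr import *
X=np.load("X.npy"); th=-.014+np.radians(90); goal(pushpos(X,th,z=.084),X[2]+th)
p,_=look(True)
E
```

```text
t 7.72 pos [ 0.6094 -0.0061  0.0825] F [0.1 0.6 0.1] yaw 1.311 tilt [ 0.001 -0.   ] shift cm [-0.06  0.12 -0.15] n 0.2 wz -0.4
moved mm 0.12
['red', 'blue', 'green']
X [ 0.5955 -0.0228 -0.2466] res px 2.33
dial 1.567 1.56 iou 0.73 npx 991
```

{"method": "drive_tool", "body": {"rows": "0 -0.135 0.408 0 0 0 -5; 0 -0.135 0.408 0 0 0 -5; 0 0 0 0 0 0 0; 0 0 0 0 0 0 0; 0 0 -1 0 0 0 0; 0 0 -2 0 0 0 0; 0 0 -2 -1 0 0 0; 0 0 0 -3 0 0 0; 0 0 0 -3 0 0 0; 0 0 0 -3 0 0 0"}}

```text
t: 8.6
eef_pos: [0.5656, -0.0063, 0.1829]
eef_rot: [[0.084, 0.996, -0.001], [0.996, -0.084, -0.0], [-0.0, -0.001, -1.0]]
force: [1.3, -0.4, 0.1]
opening: 0.0001
```

{"method": "drive_tool", "body": {"rows": "0 0 0 0 0 0 0; 0 0 0 0 0 0 0; 0 0 0 0 0 0 0; 0 0 0 0 0 0 0"}}

```text
t: 8.93
eef_pos: [0.5655, -0.0067, 0.1808]
eef_rot: [[0.083, 0.997, -0.003], [0.997, -0.083, -0.0], [-0.0, -0.003, -1.0]]
force: [-0.1, 0.8, 0.2]
opening: -0.0002
```

```bash
python3 - <<'E'
from wr import *
p,X=look(True)
X=np.load("X.npy"); th=-.014+np.radians(100); goal(pushpos(X,th,z=.084),X[2]+th)
c=cv2.resize(p["color"][:, :],None,fx=1.5,fy=1.5,interpolation=cv2.INTER_CUBIC); cv2.imwrite("pics/w3.png",c)
E
```

```text
moved mm 0.27
['red', 'yellow', 'blue', 'green']
X [ 0.5956 -0.0235 -0.2469] res px 1.37
dial 1.73 1.74 iou 0.73 npx 568
t 8.98 pos [ 0.5654 -0.0067  0.1806] F [-1.   0.   0.3] yaw 1.488 tilt [-0.003  0.   ] shift cm [-0.03  5.3   9.64] n 11.0 wz -0.2
```

View pics/w3.png

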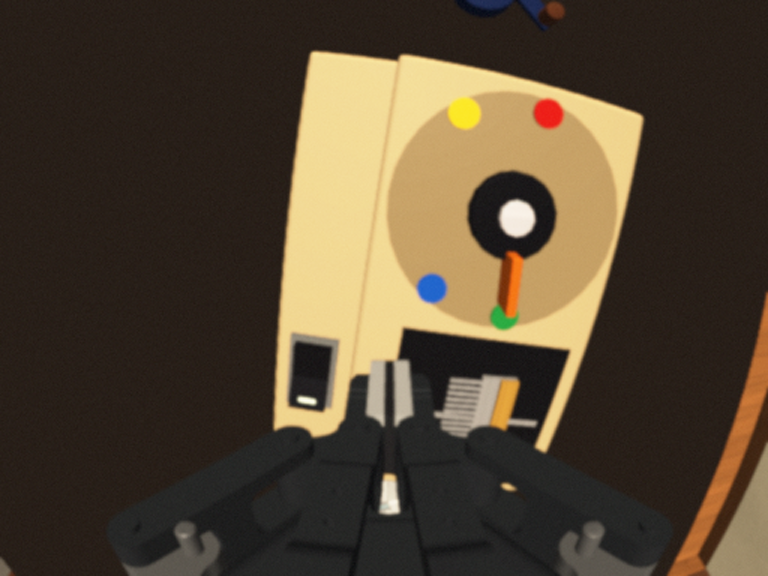

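The tab now points at the green stud (503,317), with its tip over it. The green blob is partly hidden, so I'll measure the angle from the fin's bright top face and fit the pose without green.

```bash
cat > fine.py <<'E'
from wr import *
def fine():
    X=np.load("X.npy"); s,pos,R=st(); p=viewer.capture("wrist"); o=[]
    for c in("red","yellow","blue"):
        uv,n=blob(p,wpix(p,pos,R,T(X,ring(ang[c],.064,.073))),c,20)
        if uv is not None: o.append((c,uv))
    f=lambda X:np.concatenate([wpix(p,pos,R,T(X,ring(ang[c],.064,.073)))-uv for c,uv in o])
    r=least_squares(f,X); X1=r.x; print([c for c,_ in o],"X",X1.round(4),"res",np.abs(r.fun).max().round(2))
    h,S,v=cv2.split(cv2.cvtColor(p["color"],cv2.COLOR_BGR2HSV)); org=(h>=3)&(h<=20)&(S>150)
    near=np.zeros(h.shape,np.uint8); cv2.fillConvexPoly(near,cv2.convexHull(np.array([wpix(p,pos,R,T(X1,ring(a,.06,.085))) for a in np.linspace(-3.1,3.1,30)]).astype(np.int32)),1)
    m=org&(near>0)&(v>190); vv,uu=np.nonzero(m)
    ct=np.array([uu.mean(),vv.mean()])
    for Y in(X1,X):
        A=np.arange(1.2,2.1,.002); d=[np.linalg.norm(wpix(p,pos,R,T(Y,ring(a,.040,.098)))-ct) for a in A]
        # principal direction
        _,_,V=np.linalg.svd(np.c_[uu,vv]-ct,full_matrices=False); dv=V[0]
        a=A[np.argmin(d)]; e=[]
        for b in A:
            q=wpix(p,pos,R,T(Y,ring(b,.054,.098)))-wpix(p,pos,R,T(Y,ring(b,.026,.098))); e.append(abs(np.cross(q,dv))/np.linalg.norm(q))
        print("dial by centroid",a.round(3),"dist px",min(d).round(2),"by direction",A[np.argmin(e)].round(3),"n",len(uu))
    return p,X1
E
python3 -W ignore fine.py; python3 -W ignore -c "
from fine import *
p,X=fine(); c=p['color'][150:230,300:380]
import sys
h,S,v=cv2.split(cv2.cvtColor(c,cv2.COLOR_BGR2HSV)); print(v[25:60:6,25:55]); print(h[25:60:6,25:55])
r=nets.boxes_of(p,'stud_green')[:1]; print(r)"
```

```text
['red', 'yellow', 'blue'] X [ 0.5964 -0.0234 -0.2402] res 0.09
dial by centroid 1.79 dist px 18.3 by direction 1.634 n 352
dial by centroid 1.796 dist px 18.23 by direction 1.632 n 352
[[198 199 196 198 197 198 198 197 185 154 128 122 120 121 124 132 171 221
  240 245 246 246 242 231 209 198 195 197 197 197]
 [199 198 198 197 198 199 196 191 166 138 121 120 119 123 128 158 207 239
  245 246 245 243 235 217 201 198 198 198 198 197]
 [198 197 197 197 198 198 193 177 148 125 118 119 120 125 147 197 233 243
  245 245 244 236 217 200 198 196 197 197 197 198]
 [195 198 197 196 198 195 183 155 126 119 116 122 120 139 183 230 242 245
  245 243 238 220 202 200 195 198 197 198 199 197]
 [199 199 198 198 199 186 161 136 120 119 120 120 135 172 223 240 244 245
  243 238 222 204 199 197 198 196 197 198 196 196]
 [196 196 188 170 154 157 160 155 137 104 114 129 158 209 238 244 245 243
  239 226 205 200 198 199 199 197 197 199 197 198]]
[[19 18 18 18 19 18 18 18 17 15 11 10 11 11 10 11 10 11 13 13 13 13 13 13
  15 17 18 18 18 18]
 [18 18 18 19 18 18 18 17 15 12 10 11 11 11 10 11 11 13 13 13 13 13 13 14
  18 19 18 18 18 18]
 [18 19 18 18 18 18 18 17 14 11 11 11 11 10 11 11 12 13 13 13 13 13 14 17
  18 19 18 19 18 18]
 [19 18 18 18 18 18 17 15 12 11 10 10 10 10 11 12 13 13 13 13 13 13 16 18
  18 18 18 18 18 18]
 [18 18 18 18 18 17 15 12 11 10 11 11 10 11 11 13 13 13 13 13 13 16 18 18
  18 18 19 18 18 18]
 [18 18 20 24 37 51 61 62 52 34 16 11 11 11 12 13 13 13 13 13 15 18 18 18
  18 18 19 18 18 19]]
[{'bbox': [337.9, 212.7, 21.0, 16.5], 'p': 0.66}]
```

```bash
sed -i 's/(h>=3)&(h<=20)&(S>150)/(h>=9)\&(h<=14)\&(S>150)/; s/v>190/v>215/' fine.py; python3 -W ignore -c "
from fine import *
p,X=fine(); s,pos,R=st()
for a in(1.65,1.75,1.85): print(a,wpix(p,pos,R,T(X,ring(a,.028,.098))),wpix(p,pos,R,T(X,ring(a,.054,.098))))
h,S,v=cv2.split(cv2.cvtColor(p['color'],cv2.COLOR_BGR2HSV)); m=((h>=9)&(h<=14)&(S>150)&(v>215)).astype(np.uint8)
n,l,stt,c=cv2.connectedComponentsWithStats(m); print([(stt[i].tolist(),c[i].round(1)) for i in range(1,n) if stt[i,4]>30])
for r in(172,180,190,200,208): u=np.nonzero(m[r,300:370])[0]+300; print(r,u.min(),u.max(),u.mean())"
```

```text
['red', 'yellow', 'blue'] X [ 0.5964 -0.0234 -0.2403] res 0.12
dial by centroid 1.726 dist px 8.01 by direction 1.614 n 270
dial by centroid 1.73 dist px 7.93 by direction 1.612 n 270
1.65 [341.89193776 181.3538221 ] [336.8351143  210.77723536]
1.75 [345.12196946 181.47781402] [342.88663868 210.88892047]
1.85 [348.35350049 181.27596403] [348.91974608 210.40843311]
[([338, 169, 11, 42, 264], array([342.8, 189.6]))]
172 342 346 344.0
180 341 347 344.0
190 340 346 343.0
200 339 344 341.5
208 338 342 340.0
```

The top face against the prediction gives a dial of about 1.70, and the finger's last position implies 1.706. About 0.05 rad more is needed, so I'll go back down behind the tab and measure.

{"method": "drive_tool", "body": {"rows": "0 0 0 3 0 0 0; 0 0 0 3 0 0 0; 0 0 0 3 0 0 -1; 0 0 1 0.6 0 0 -2; 0 0 1 0 0 0 0; 0 0 1 0 0 0 0; 0 0 1 0 0 0 0; 0 0 0.5 0 0 0 0; 0 0 0 0 0 0 0; 0 0 0 0 0 0 0"}}

```text
t: 9.97
eef_pos: [0.6127, -0.008, 0.0873]
eef_rot: [[0.03, 1.0, 0.002], [1.0, -0.03, 0.0], [0.0, 0.002, -1.0]]
force: [-0.2, 0.1, 0.6]
opening: 0.0
```

```bash
python3 - <<'E'
from wr import *
X=np.load("X.npy"); goal(pushpos(X,1.75,z=.084),X[2]+1.75)
E
```

```text
t 9.97 pos [ 0.6127 -0.008   0.0873] F [-0.2  0.1  0.6] yaw 1.54 tilt [0.002 0.   ] shift cm [-0.35  0.61  0.33] n 0.8 wz 1.7
```

{"method": "drive_tool", "body": {"rows": "0 -0.15 0.1 0.1 0 0 0.8; 0 -0.15 0.15 0.1 0 0 0.8; 0 0 0.15 0 0 0 0; 0 0 0.1 0 0 0 0; 0 0 0 0 0 0 0; 0 0 0 0 0 0 0; 0 0 0 0 0 0 0"}}

```text
t: 10.55
eef_pos: [0.6165, -0.0113, 0.0843]
eef_rot: [[0.058, 0.998, -0.0], [0.998, -0.058, 0.0], [0.0, -0.0, -1.0]]
force: [0.6, 1.0, -0.1]
opening: -0.0002
```

```bash
python3 - <<'E'
from wr import *
X=np.load("X.npy"); goal(pushpos(X,1.75,z=.084),X[2]+1.75)
E
```

```text
t 10.55 pos [ 0.6165 -0.0113  0.0843] F [ 0.6  1.  -0.1] yaw 1.513 tilt [-0.  0.] shift cm [-0.03  0.22  0.03] n 0.2 wz 0.1
```

{"method": "drive_tool", "body": {"rows": "0 0 0.11 0 0 0 0; 0 0 0.11 0 0 0 0; 0 0 0 0 0 0 0; 0 0 0 0 0 0 0; 0 0 0 0 0 0 0; 0 0 0 0 0 0 0"}}

```text
t: 11.05
eef_pos: [0.6186, -0.0116, 0.0842]
eef_rot: [[0.058, 0.998, -0.0], [0.998, -0.058, -0.0], [-0.0, -0.0, -1.0]]
force: [-1.5, 0.2, -0.1]
opening: -0.0001
```

```bash
python3 - <<'E'
from wr import *
X=np.load("X.npy"); goal(pushpos(X,1.75,z=.084),X[2]+1.75)
E
```

```text
t 11.05 pos [ 0.6186 -0.0116  0.0842] F [-1.5  0.2 -0.1] yaw 1.513 tilt [-0. -0.] shift cm [-0.01  0.01  0.02] n 0.0 wz 0.1
```

Reached. Now back off, lift to the same viewing pose and verify.

{"method": "drive_tool", "body": {"rows": "0 0 -1 0 0 0 0; 0 0 -2 0 0 0 0; 0 0 -2 -1 0 0 0; 0 0 0 -3 0 0 0; 0 0 0 -3 0 0 0; 0 0 0 -3 0 0 0; 0 0 0 0 0 0 0; 0 0 0 0 0 0 0; 0 0 0 0 0 0 0; 0 0 0 0 0 0 0"}}

```text
t: 11.88
eef_pos: [0.5679, -0.0088, 0.1829]
eef_rot: [[0.058, 0.998, -0.002], [0.998, -0.058, 0.0], [-0.0, -0.002, -1.0]]
force: [0.5, 0.5, 1.0]
opening: -0.0001
```

```bash
python3 -W ignore -c "
from fine import *
p,X=fine(); s,pos,R=st()
for a in(1.65,1.75,1.85): print(a,wpix(p,pos,R,T(X,ring(a,.028,.098))),wpix(p,pos,R,T(X,ring(a,.054,.098))))
h,S,v=cv2.split(cv2.cvtColor(p['color'],cv2.COLOR_BGR2HSV)); m=((h>=9)&(h<=14)&(S>150)&(v>215)).astype(np.uint8)
n,l,stt,c=cv2.connectedComponentsWithStats(m); print([(stt[i].tolist(),c[i].round(1)) for i in range(1,n) if stt[i,4]>30])
y0=int(c[1][1]) if n==2 else 190
for r in range(y0-20,y0+24,5):
    u=np.nonzero(m[r])[0]; print(r,u.min() if len(u) else '',u.mean() if len(u) else '')
P=T(X,[-.078,-.086,.09]); goal(P,X[2]+np.pi/2)
c=p['color'].copy(); cv2.circle(c,tuple(wpix(p,pos,R,T(X,ring(1.75,.064,.073))).astype(int)),2,(255,0,255),-1);cv2.circle(c,tuple(wpix(p,pos,R,T(X,[-.078,-.086,.063])).astype(int)),2,(0,0,255),-1)
cv2.imwrite('pics/w4.png',cv2.resize(c,None,fx=1.5,fy=1.5,interpolation=cv2.INTER_CUBIC))
"
```

```text
['red', 'yellow', 'blue'] X [ 0.5965 -0.0234 -0.2398] res 0.1
dial by centroid 1.762 dist px 7.47 by direction 1.642 n 267
dial by centroid 1.768 dist px 7.43 by direction 1.642 n 267
1.65 [339.76424203 180.06865101] [334.10873629 209.35401557]
1.75 [342.9801388  180.27338244] [340.14051147 209.61619445]
1.85 [346.20449265 180.15308395] [346.16644433 209.28627099]
[([337, 168, 10, 42, 261], array([341.2, 188.8]))]
170 339 341.0
175 340 343.0
180 340 342.5
185 339 342.0
190 339 341.5
195 338 341.0
200 337 340.0
205 337 339.5
210  
t 11.93 pos [ 0.5677 -0.0088  0.1826] F [-0.4 -1.1 -0.4] yaw 1.513 tilt [-0.003  0.   ] shift cm [-8.33 -6.24  9.28] n 13.9 wz 10.4
```

View pics/w4.png

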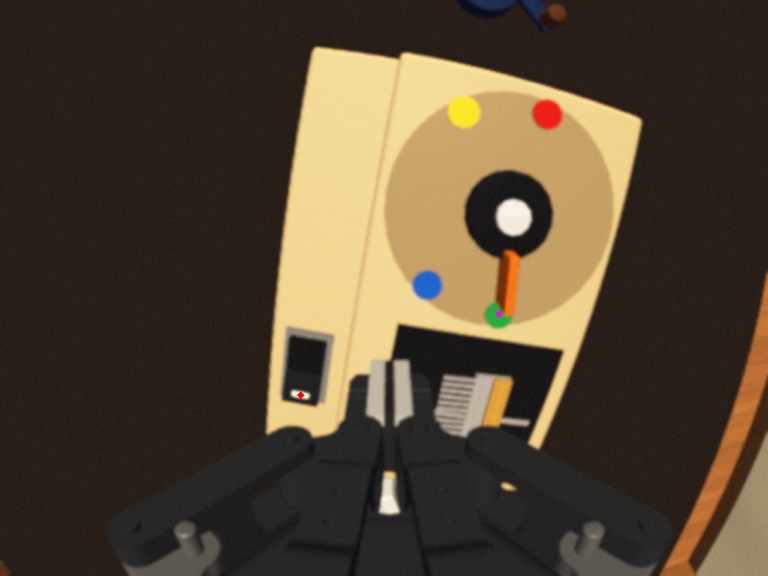

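Dial reads about 1.735, within 0.015 rad of the stud (about 1 mm), and the rocker target at (301,395) lands on the white bar. Moving over the rocker.

{"method": "drive_tool", "body": {"rows": "0 -2.8 -2.08 0 0 0 0; 0 -2.8 -2.08 0 0 0 0; 0 -2.8 -2.08 0 0 0 0; 0 0 0 0 0 0 5.2; 0 0 0 0 0 0 5.2; 0 0 0 2.5 0 0 0; 0 0 0 2.5 0 0 0; 0 0 0 2.5 0 0 0; 0 0 0 0 0 0 0; 0 0 0 0 0 0 0"}}

```text
t: 12.77
eef_pos: [0.4995, -0.0884, 0.1073]
eef_rot: [[0.236, 0.972, -0.005], [0.972, -0.236, 0.002], [0.001, -0.006, -1.0]]
force: [-0.3, 0.0, 0.3]
opening: 0.0004
```

```bash
python3 - <<'E'
from wr import *
X=np.load("X.npy"); goal(T(X,[-.078,-.087,.057]),X[2]+np.pi/2)
E
```

```text
t 12.77 pos [ 0.4995 -0.0884  0.1073] F [-0.3  0.   0.3] yaw 1.332 tilt [-0.005  0.002] shift cm [-0.09  0.09  5.03] n 5.0 wz 0.0
```

{"method": "drive_tool", "body": {"rows": "0 -0.05 0.05 2 0 0 0; 0 0 0 1 0 0 0; 0 0 0 0.8 0 0 0; 0 0 0 0.3 0 0 0; 0 0 0 0.3 0 0 0; 0 0 0 0.3 0 0 0; 0 0 0 0.3 0 0 0; 0 0 0 0 0 0 0; 0 0 0 0 0 0 0"}}

```text
t: 13.52
eef_pos: [0.5026, -0.0894, 0.0596]
eef_rot: [[0.237, 0.971, 0.001], [0.971, -0.237, 0.0], [0.001, 0.001, -1.0]]
force: [-0.4, -0.0, 0.1]
opening: 0.0002
```

```bash
python3 - <<'E'
from wr import *
X=np.load("X.npy"); goal(T(X,[-.078,-.087,.057]),X[2]+np.pi/2)
E
```

```text
t 13.52 pos [ 0.5026 -0.0894  0.0596] F [-0.4 -0.   0.1] yaw 1.331 tilt [0.001 0.   ] shift cm [-0.06 -0.26  0.26] n 0.4 wz -0.0
```

{"method": "drive_tool", "body": {"rows": "0 0 -0.2 0 0 0 0; 0 0 0 0.2 0 0 0; 0 0 0 0.15 0 0 0; 0 0 0 0 0 0 0; 0 0 0 0 0 0 0"}}

```text
t: 13.93
eef_pos: [0.5004, -0.089, 0.057]
eef_rot: [[0.237, 0.972, -0.0], [0.972, -0.237, -0.001], [-0.001, -0.0, -1.0]]
force: [-3.7, -0.3, 11.3]
opening: 0.0002
```

{"method": "drive_tool", "body": {"rows": "0 0 0 0.1 0 0 0; 0 0 0 0.1 0 0 0; 0 0 0 0 0 0 0; 0 0 0 0 0 0 0"}}

```text
t: 14.27
eef_pos: [0.5005, -0.089, 0.0568]
eef_rot: [[0.237, 0.972, -0.001], [0.972, -0.237, -0.003], [-0.003, -0.001, -1.0]]
force: [-7.9, -0.2, 23.4]
opening: 0.0002
```

The finger is at z = 57 mm and the force rose to 23 N, so the rocker is on its stop. Retract and check.

{"method": "drive_tool", "body": {"rows": "0 0 0 -1 0 0 0; 0 0 0 -2 0 0 0; 0 0 0 -3 0 0 0; 0 0 0 -3 0 0 0; 0 0 0 -3 0 0 0; 0 -2 0 -3 0 0 0; 0 -3 0 0 0 0 0; 0 -3 0 0 0 0 0; 0 0 0 0 0 0 0; 0 0 0 0 0 0 0"}}

```text
t: 15.1
eef_pos: [0.4802, -0.169, 0.2034]
eef_rot: [[0.242, 0.97, -0.0], [0.97, -0.242, -0.0], [-0.0, -0.0, -1.0]]
force: [0.5, 1.0, -0.0]
opening: 0.0001
```

{"method": "drive_tool", "body": {"rows": "0 0 0 0 0 0 0; 0 0 0 0 0 0 0; 0 0 0 0 0 0 0; 0 0 0 0 0 0 0"}}

```text
t: 15.43
eef_pos: [0.4814, -0.1653, 0.2036]
eef_rot: [[0.234, 0.972, -0.0], [0.972, -0.234, 0.001], [0.001, -0.0, -1.0]]
force: [-0.0, -0.1, 0.7]
opening: -0.0004
```

```bash
python3 -W ignore - <<'E'
from fine import *
p,X=fine(); s,pos,R=st(); print(s["t"],pos,s["force"])
c=p["color"]; u=wpix(p,pos,R,T(X,[-.078,-.07,.06])); print(u)
x,y=u.astype(int); a,b=max(y-55,0),max(x-75,0)
k=c[a:a+110,b:b+150]; k=cv2.resize(k,(600,440),interpolation=cv2.INTER_CUBIC)
cv2.imwrite("pics/w5.png",np.hstack([k]) if k.size else c)
q=viewer.capture("side"); x,y=pix(q,T(X,[0,0,.05])).astype(int)
k2=cv2.resize(q["color"][y-60:y+60,x-80:x+80],(587,440),interpolation=cv2.INTER_CUBIC)
cv2.imwrite("pics/w5.png",np.vstack([cv2.resize(k,(400,293)),cv2.resize(k2,(400,300))]))
for Y in(-.090,-.086,-.054,-.05):
  print(Y,w(q,*pix(q,T(X,[-.078,Y,.06]))).round(4))
E
```

```text
['blue'] X [ 0.5962 -0.0252 -0.2391] res 0.0
dial by centroid 1.778 dist px 10.58 by direction 2.1 n 9
dial by centroid 1.788 dist px 12.42 by direction 2.1 n 9
15.4833 [ 0.4813925  -0.16553892  0.2036303 ] [ 0.56731846  0.10491602 -0.2845876 ]
[259.75445406  86.52982919]
-0.09 [ 0.4993 -0.0955  0.0585]
-0.086 [ 0.5003 -0.0918  0.0582]
-0.054 [ 0.5072 -0.0559  0.0639]
-0.05 [ 0.5084 -0.0543  0.0612]
```

View pics/w5.png

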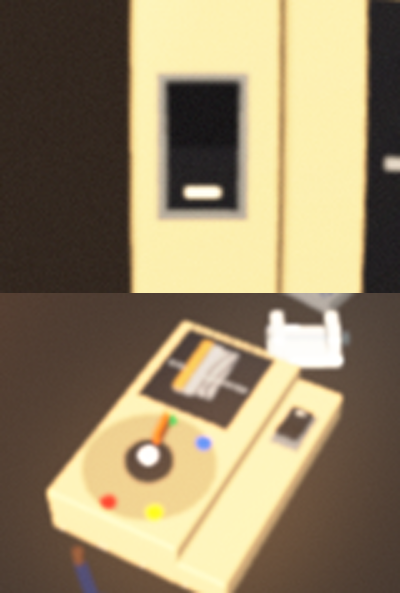

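The rocker's left half now stands up (depth about 63 mm) and the barred right end is level (about 58 mm). The tab points at green, and the comb and holder are undisturbed. Handing in.

```bash
python3 -c "
from station import bot; print(bot.finish_job())"
```

```text
the job is handed in; nothing more can be done
None
```

I turned the dial to the green stud first, then pressed the rocker fully down. The job was handed in at about 15.5 s of the 51 s allowed. `bot.finish_job()` gives no verdict, so the checks below are my own.

- **Dial:** I pushed the tab round with the shut fingertips, then gave it one small corrective nudge. The last clear wrist-camera view put it at about 1.735 rad against the 1.75 wanted, roughly 1 mm off at the stud.
- **Rocker:** I pressed the white-barred end to 57 mm above the desk. The force rose to about 23 N there, so I take it to be on its stop. Afterwards depth showed that end at about 58 mm and the left half standing at about 63 mm, so the machine is on.
- **Other things:** The final side view shows the comb and holder as they were. Only the winder's crank shows in it, and I did not check the sorter again. The arm was clear of everything.

**Checks that disagreed:** The automatic centroid and direction estimates of the dial differed: 1.76 and 1.64 rad at the last clear view, with poor fits. I relied on the row-by-row tab measurement instead. The final wrist fit could see only the blue stud, so it gave no usable dial angle. My last check of the dial after pressing the rocker was the side picture, which shows the tab on green.

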